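# Crack the walnut

### The arm

A 7-joint arm with a two-finger parallel gripper is mounted at the origin on a cart in front of the work surface, level with it; the furniture and walls round the work are solid. World frame = base frame: x ahead of the robot, y to its left, z up, the work surface at z = 0. Lengths are in m, angles in rad, forces in N, time in s.
With the tool pointing down it reaches from about 0.4 to 0.85 m from the base axis. Payload 6.9 kg.
Tool frame: the origin (TCP) lies at the very end of the fingers, on their centre line; the grasp point (between the pads) lies 19 mm behind it; z points along the fingers, y is the line along which they close (so a half turn about z gives the same grasp; the last joint's range is limited). The gripper opens to 85 mm and grips with 20 to 120 N. Pads are 22 mm wide; open, the fingers measure 114 mm over their backs; the gripper's body (76 mm by 85 mm) begins 54 mm behind the grasp point. The pads swing forward as they close: fully open they stand 13 mm farther back than shut.
Start: joints at [-1.121, 0.507, -0.238, 1.5, 0.126, 1.149, -0.155], TCP at [0.211, 0.588, 0.231] pointing down, gripper open.
Joint ranges: [-3.08, 3.08], [-0.24, 2.05], [-1.43, 1.35], [0, 2.5], [-1.52, 4.66], [0.17, 1.96], [-2.89, 2.89]. Speed limits (rad/s): [2.39, 2.39, 3.14, 3.14, 3.14, 3.14, 3.14].

### API

Orientations are given as a unit quaternion [w, x, y, z].
In Python, from station import ctrl, viewer, planner, readout gives the robot as it stands (ctrl), with the cameras (viewer), the kinematics (planner) and the readings (readout). Calls block until the motion is done:
- ctrl.movep(position, orientation): joint-space move of the TCP to a pose.
- ctrl.movel(position, frame=None, max_speed=0.15): straight line of the TCP; frame=None keeps the orientation; max_speed is the mean speed in m/s.
- ctrl.set_joints(angles): joint-space move.
- ctrl.ungrasp() and ctrl.close_gripper(force=None): open the fingers fully, or close them until they stop; force is the grip in N (None keeps the last).
- ctrl.pause(seconds).
- planner.ik(position, orientation): joint angles nearest the present ones, or None.
- readout.get_state(): the state.
- viewer.grab_frame(name): name is "scene" or "top" or "wrist"; returns the picture (420x560x3 uint8, blue, green, red); there is no depth.
- viewer.camera_info(name): a dict with "mtx" (3x3 intrinsics, pixels), "R" (3x3) and "t" (3): a world point X has camera coordinates R X + t; the wrist camera has in their place "hand_eye" (4x4, takes a point from camera to tool coordinates, whose origin is the TCP and whose axes are the flange's). Camera axes: x right, y down, z forward; pixel columns grow to the right and rows downward; lengths in m; the calibration is good to about 2 mm. A picture is of the moment at which its call begins: read the wrist's pose just before it. camera_info takes no time and is no camera call.
A pose or a line that the arm cannot do raises ctrl.Unreachable and nothing moves.
- ctrl.close_job(): hands the job in; it is judged then, once.
The state is a dict: "time": time; "qpos": joint angles; "qd": joint speeds; "tau": joint torques, N m; "tcp_pos": TCP position; "eef_rot": TCP orientation; "contact_force": force on the tool from outside, world axes, zero at the start; "wrist_torque": the same for the moment, N m; "width": finger opening in m; "gripper_force": force on a finger pad.
Only numpy, scipy, OpenCV 4.12 (cv2) and the standard library are available. Lean on these libraries where they do the work, as an engineer would, in place of code of your own. Each camera call takes 0.05 s, during which the arm holds its last target. There are 200 camera calls.

### The job

Take the walnut (the bigger of the two nuts on the wooden board), set it between the jaws of the nutcracker lying on the worktop with its two half-shells facing the jaws, and squeeze the handles together until the shell gives. Then let the handles spring open and put the cracked walnut into the white bowl. Leave the small hazelnut and the other things on the worktop where they are, and the nutcracker lying flat.

Things in the scene. Friction and masses are not known exactly. Their poses are not given: they have to be found in the camera images.
- walnut: Wood-brown walnut, loose, 60 g, 38 mm long (its x) x 30 wide (y) x 30 high; origin at the centre of its flat underside, z up; lies flat and stays flat when set down. A thin dark seam ring runs round it in its x-z plane, half-shells at +y and -y of it. Grip it across its blunt ends (+x and -x, 38 mm): that does not strain it. Its x is within about 0.5 rad of the board's x.
- walnut_middle (a point): Middle of the walnut: 15 mm above its underside, on the seam; axes as walnut.
- walnut_half (a joint): How far the walnut's +y half-shell has sunk into the other: 0 m whole, 0.005 m cracked. Pressed across y it stands until about 25 N, then the resistance falls away, the half sinks 5 mm and stays (nut then 25 mm wide, y -15 to +10 mm); let go before half way, it springs back. When cracked the nut can still be gripped across its ends.
- nutcracker: Steel nutcracker, loose, 420 g, 191 mm long, flat on the worktop: two like arms on an upright pivot, closing level along the worktop, sprung open. Origin on the worktop midway between the open jaws; +x runs to the handle ends (x = 124 mm), z up; pivot (9 mm radius, 20 mm high) at x = -58 mm. The frame belongs to the +y arm; at rest the tool is symmetric about its x axis.
- jaw_middle (a point): The nutcracker's origin, where the walnut's underside centre belongs, nut's x along the tool's x (either way); axes as nutcracker. Open jaws: pads 30 mm long in x, 24 mm high, inner faces at y = +-20 mm (tilted 0.09 rad, nearer at the pivot end): 5 mm free each side of the nut. For fingers, y = +-20 mm is free from x = -42 mm to the handle ends, arms up to 20 mm high.
- grip_middle (a point): Midway between the handles at their hand grips, 92 mm along +x from the jaw middle, 12 mm above the worktop; axes as nutcracker. Close the fingers on the handles along y here. Handles: bars 20 mm high standing on the worktop, outer faces at y = +-35 mm (70 mm across) when open.
- nutcracker_arm (a joint): Closing angle between the arms: 0 rad sprung open, growing as the handles close (to 0.40). Jaws touch the walnut at about 0.17 rad (handles 43 mm across outside); it cracks by 0.23 to 0.28 (36 to 28 mm across). The spring takes 3 to 6 N on each handle, cracking 15 to 20 N, then the force falls away (a grip of 40 N does it). Let go, the arms open to 0 by themselves.
- bowl: White ceramic bowl, loose, 400 g, 136 mm across the rim, 45 mm high, wall 4 mm; origin at the centre of its underside, z up. Its inner floor is about 5 mm above the worktop and narrower than the rim.
- board: Light wooden serving board 150 mm (x) x 190 mm (y) x 12 mm, fixed; origin at the centre of its underside. The two nuts lie on it 96 mm apart (either may be at either place) with a black coffee pod (45 mm across, 28 mm high) standing between them, about 48 mm from each.
- hazelnut: Small hazelnut 24 x 20 x 21 mm of the same wood brown, loose on the board; to be left alone. Origin at the centre of its underside.
- pod: Black coffee pod 45 mm across, 28 mm high, standing on the board between the nuts; bystander, leave alone. Origin at its underside.
- dosing_cup: Steel open cup 59 mm across, 56 mm high; bystander, leave alone. Origin at its underside.
- tamper: Coffee tamper with a brown wooden knob, 55 mm across, 87 mm high; bystander, leave alone. Origin at its underside.
- pepper_mill: Brown wooden pepper mill 58 mm across, 170 mm high, behind the nutcracker; bystander, leave alone. Origin at its underside.
- mug: Small dark green cup 65 x 94 x 52 mm; bystander, leave alone. Origin at its underside.
- timer: Cream kitchen timer 62 mm across, 58 mm high; bystander, leave alone. Origin at its underside.
- shaker: Grey shaker 44 mm across, 90 mm high; bystander, leave alone. Origin at its underside.
- teaspoon: Steel teaspoon 133 x 27 x 10 mm lying near the worktop's front edge; bystander, leave alone. Origin at its underside.

How it is judged:
On the way, in this order (a step that is already met when the one before it is completed fails the run):
1. the whole walnut stands on the worktop between the nutcracker's jaws, half-shells facing the jaws (within 12 mm of the jaw middle and 0.3 rad) (horizontal distance between walnut and jaw_middle below 0.012 m and height (world z) of walnut below 0.008 m and angle between the y axis of walnut and the y axis of nutcracker, either way round below 0.3 rad and value of joint walnut_half below 0.0015 m and angle between walnut's own z axis and vertical below 0.25 rad), for 0.2 s.
2. the nutcracker is closed on the walnut (arm angle over 0.17 rad) and the shell has given (over 4 mm), the walnut still between the jaws (value of joint walnut_half above 0.004 m and value of joint nutcracker_arm above 0.17 rad and horizontal distance between walnut and jaw_middle below 0.03 m), for 0.1 s.
At the end, for the whole second after the job is handed in: The walnut is cracked (half sunk more than 4 mm) and rests in the bowl (its middle within 50 mm of the bowl's axis and less than 40 mm above the bowl's underside), not moving; the nutcracker lies flat on the worktop, sprung open again (under 0.08 rad); the bowl stands upright (value of joint walnut_half above 0.004 m and horizontal distance between walnut_middle and bowl below 0.05 m and z of walnut_middle in the frame of bowl between 0 and 0.04 m and linear speed of walnut below 0.02 m/s and value of joint nutcracker_arm below 0.08 rad and height (world z) of nutcracker between -0.008 and 0.008 m and angle between nutcracker's own z axis and vertical below 0.08 rad and angle between bowl's own z axis and vertical below 0.1 rad); the robot touches nothing.
It fails at once if a bystander (hazelnut, pod, dosing cup, tamper, pepper mill, mug, timer, shaker or teaspoon) is moved by more than 30 mm (distance of any of hazelnut, pod, dosing_cup, tamper, pepper_mill, mug, timer, shaker, teaspoon from where it was at the start of the episode above 0.03 m).
It fails at once if the bowl is moved by more than 50 mm (distance of bowl from where it was at the start of the episode above 0.05 m).
It also fails if it takes over 64 s, if anything falls off the work surface, if the arm or the gripper's body presses on something with over 40 N, if the wrist force passes 120 N, or if a joint passes its speed limit or range.

## Working session

There is one attempt and no reset: what is moved stays moved. The work goes in short steps, each a Python script; the robot and the scene stay as the last script left them, time stands still between calls to the robot, and variables do not carry over. Pictures are saved under pics/ and viewed, at most 10 in all, crops included, and the job is handed in when it is done.

```bash
mkdir -p pics
python3 - <<'E'
from station import ctrl, viewer, planner, readout
import cv2,numpy as np
for n in("top","scene"):
    cv2.imwrite(f"pics/{n}0.png",viewer.grab_frame(n)); print(n,viewer.camera_info(n))
print(viewer.camera_info("wrist")); s=readout.get_state(); print(s["time"],s["eef_rot"],s["tcp_pos"],s["width"])
E
```

```text
top {'mtx': array([[450.06079311,   0.        , 280.09268976],
       [  0.        , 450.06079311, 205.71155859],
       [  0.        ,   0.        ,   1.        ]]), 'R': array([[-0.01584739, -0.99985715, -0.00587779],
       [-0.99673611,  0.01626277, -0.07907365],
       [ 0.07915795,  0.00460549, -0.99685145]]), 't': array([0.03184336, 0.51788111, 1.38586283])}
scene {'mtx': array([[482.12249865,   0.        , 290.82244038],
       [  0.        , 482.12249865, 211.79907356],
       [  0.        ,   0.        ,   1.        ]]), 'R': array([[ 0.72951127, -0.68390981,  0.00898231],
       [-0.39383366, -0.43075814, -0.81199906],
       [ 0.55920333,  0.58882493, -0.58358962]]), 't': array([-0.36011055,  0.23748445,  1.53237051])}
{'mtx': array([[299.66842934,   0.        , 284.0770937 ],
       [  0.        , 299.66842934, 210.67370678],
       [  0.        ,   0.        ,   1.        ]]), 'hand_eye': array([[ 4.10081724e-04, -9.51680093e-01, -3.07090919e-01,
         7.83518580e-02],
       [ 9.99999727e-01,  2.01531546e-04,  7.10825485e-04,
        -5.92596848e-04],
       [-6.14589956e-04, -3.07091126e-01,  9.51679916e-01,
        -1.41487271e-01],
       [ 0.00000000e+00,  0.00000000e+00,  0.00000000e+00,
         1.00000000e+00]])}
0.1 [-1.33566325e-04  1.71034034e-01  9.85264797e-01 -7.87855212e-04] [0.21057136 0.58798276 0.2305039 ] 0.08527270527677928
```

View pics/top0.png

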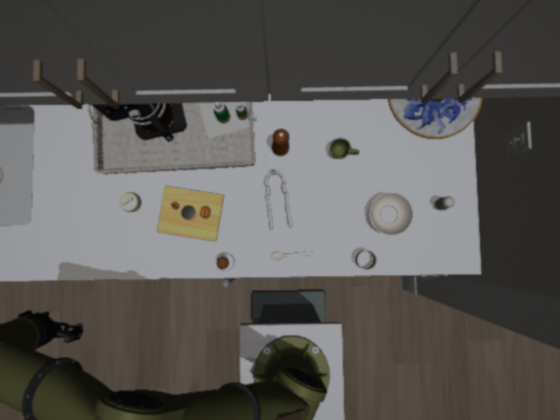

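View pics/scene0.png

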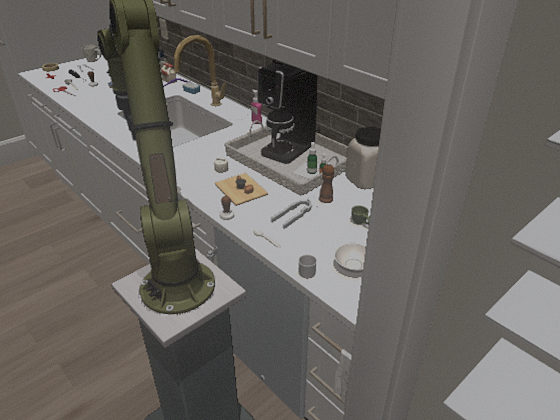

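The top view shows the board with its nuts at (175,205) and (205,212), with the larger one on the right. The nutcracker's pivot is near (274,176) with its handles towards the robot, and the bowl is near (389,213). I'll enlarge the top view.

```bash
cat > h.py <<'E'
from station import ctrl, viewer, planner, readout
import cv2,numpy as np
from scipy.spatial.transform import Rotation as Ro
def campose(n,s=None):
    c=viewer.camera_info(n)
    if n!="wrist": return c["mtx"],c["R"],c["t"]
    T=np.eye(4);q=s["eef_rot"];T[:3,:3]=Ro.from_quat([q[1],q[2],q[3],q[0]]).as_matrix();T[:3,3]=s["tcp_pos"]
    W=np.linalg.inv(T@c["hand_eye"]);return c["mtx"],W[:3,:3],W[:3,3]
def px(cp,u,v,z):
    K,R,t=cp;d=R.T@np.linalg.solve(K,[u,v,1]);o=-R.T@t
    return o+d*(z-o[2])/d[2]
def proj(cp,X):
    K,R,t=cp;p=K@(R@np.array(X)+t);return p[:2]/p[2]
def down(yaw): # tool z down, tool y (closing) along world angle yaw
    y=np.array([np.cos(yaw),np.sin(yaw),0]);z=np.array([0,0,-1.])
    q=Ro.from_matrix(np.c_[np.cross(y,z),y,z]).as_quat();return np.array([q[3],q[0],q[1],q[2]])
E
python3 - <<'E'
from h import *
im=cv2.imread("pics/top0.png")
a=cv2.resize(im[180:246,152:230],None,fx=5,fy=5,interpolation=cv2.INTER_CUBIC)   # board 390x330
b=cv2.resize(im[164:234,250:310],None,fx=6.5,fy=6.5,interpolation=cv2.INTER_CUBIC) # cracker 390x455
o=np.zeros((460,790,3),np.uint8);o[:a.shape[0],:a.shape[1]]=a;o[:b.shape[0],395:395+b.shape[1]]=b
cv2.imwrite("pics/crop0.png",o)
c=campose("top")
for n,u,v,z in(("nutR",205,212,.027),("nutL",175,205,.025),("piv",274,174,.02),("h1",271,228,.02),("h2",290,226,.02),("bowl",389,213,.03),("mill",281,140,.1)):print(n,px(c,u,v,z).round(3))
print(down(1.0), Ro.from_quat([.171,.985,0,0]).as_matrix().round(2))
E
```

```text
nutR [0.502 0.257 0.027]
nutL [0.526 0.351 0.025]
piv [0.619 0.041 0.02 ]
h1 [0.449 0.053 0.02 ]
h2 [ 0.454 -0.006  0.02 ]
bowl [ 0.489 -0.313  0.03 ]
mill [0.709 0.017 0.1  ]
[0.         0.28153953 0.95954963 0.        ] [[-0.94  0.34  0.  ]
 [ 0.34  0.94  0.  ]
 [ 0.    0.   -1.  ]]
```

View pics/crop0.png

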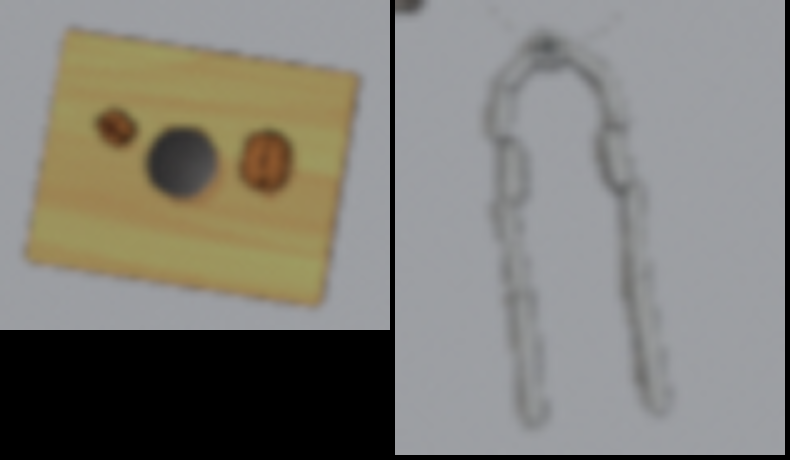

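The crop shows the walnut at crop pixel (266,161), with its seam and long axis close to world x. Both nutcracker jaws and handles are clear. I'll get a wrist view over each.

Run:
```python
from h import *
import json
for yaw in(0,np.pi):
  for p in((.50,.257,.13),(.55,.035,.14),(.49,-.31,.15)):
    print(yaw,p,planner.ik(p,down(yaw)))
import sys
best=min((0,np.pi),key=lambda y:9 if planner.ik((.50,.257,.13),down(y)) is None else abs(planner.ik((.50,.257,.13),down(y))[6]))
print(best)
st={}
for n,p in(("nut",(.50,.257,.15)),("crk",(.54,.03,.15))):
    ctrl.movep(p,down(best)); s=readout.get_state(); im=viewer.grab_frame("wrist")
    cv2.imwrite(f"pics/w_{n}.png",im); st[n]={k:np.array(s[k]).tolist() for k in("eef_rot","tcp_pos")}
    print(n,s["time"],np.round(s["tcp_pos"],3))
json.dump(st,open("st.json","w"))
```

```text
0 (0.5, 0.257, 0.13) [-0.58503909  0.51136233  0.10121974  1.8101354  -0.06746869  0.82341761
 -0.45079819]
0 (0.55, 0.035, 0.14) [-0.28125346  0.49560107  0.26072231  1.82862733 -0.16561127  0.83846484
  0.06055993]
0 (0.49, -0.31, 0.15) [ 0.02119855  0.64873468  0.84544133  1.74548484 -0.56378447  1.00841043
  1.07848731]
3.141592653589793 (0.5, 0.257, 0.13) [-0.10245733  0.57256406 -0.65026033  1.80374918  0.42837139  0.91017146
  2.19711336]
3.141592653589793 (0.55, 0.035, 0.14) [ 0.2522638   0.52427296 -0.54798181  1.82161362  0.34200902  0.89081646
  2.68756752]
3.141592653589793 (0.49, -0.31, 0.15) [-0.09840975  0.78488243  1.15100027  1.74676776 -0.78482408  1.15113118
 -1.84550573]
0
nut 1.7417 [0.499 0.259 0.15 ]
crk 2.7083 [0.54  0.032 0.15 ]
```

View pics/w_nut.png

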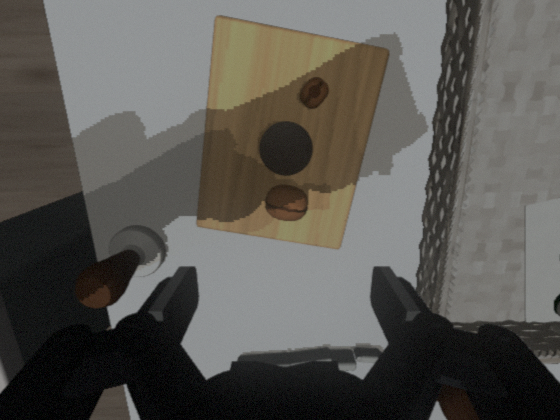

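View pics/w_crk.png

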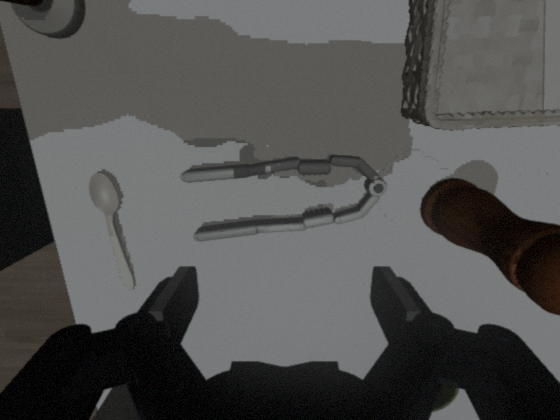

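The walnut is at about (286,203) with its seam nearly along image columns. The cracker's pivot is at (375,187), and its handle ends are at (185,175) and (198,235). I'll enlarge both for pixel reading.

Run:
```python
from h import *
a=cv2.resize(cv2.imread("pics/w_nut.png")[175:230,250:325],None,fx=5,fy=5,interpolation=cv2.INTER_CUBIC) #375x275
b=cv2.resize(cv2.imread("pics/w_crk.png")[145:250,175:395],None,fx=3,fy=3,interpolation=cv2.INTER_CUBIC)#660x315
a=np.clip(a*1.8,0,255).astype(np.uint8)
o=np.zeros((595,660,3),np.uint8);o[:275,:375]=a;o[280:,:]=b
cv2.imwrite("pics/crop1.png",o)
```

```text
(no output)
```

View pics/crop1.png

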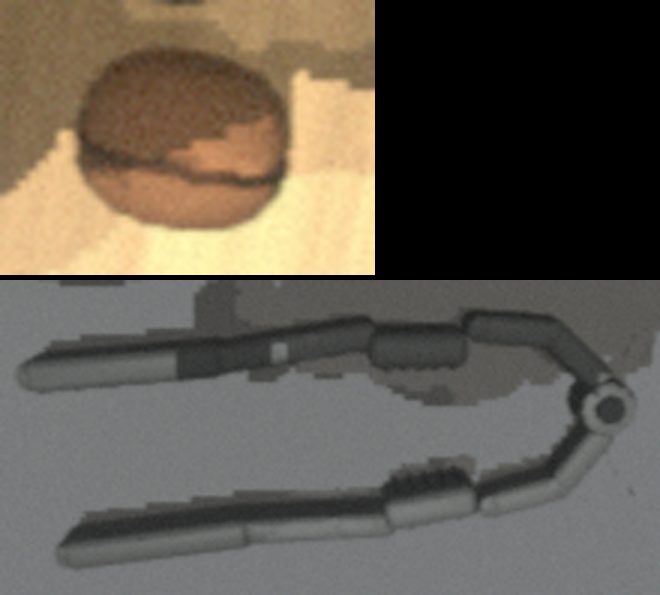

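Run:
```python
from h import *
import json
st=json.load(open("st.json"))
c=campose("wrist",st["nut"]); f=lambda x,y,z:px(c,250+x/5,175+y/5,z)
e=[f(80,142,.027),f(287,163,.027)];d=e[1]-e[0]
print("nut",e,np.linalg.norm(d),"yaw",np.arctan2(d[1],d[0]),"mid",sum(e)/2,"silh",f(184,138,.027),"width",np.linalg.norm(f(184,45,.027)-f(184,230,.027)))
b=[px(c,*p,.012) for p in((219,16),(388,50),(198,226),(340,248))]
print("board y-angle",[np.arctan2(*(v)[1::-1]).round(3) for v in(b[0]-b[2],b[1]-b[3],b[1]-b[0])])
c=campose("wrist",st["crk"]); f=lambda x,y,z:px(c,175+x/3,145+(y-280)/3,z)
p=f(608,408,.02);u=f(20,377,.02);l=f(60,552,.02);m=(u+l)/2;ax=m-p;L=np.linalg.norm(ax[:2]);ax/=L
print("piv",p,"ends",u,l,"sep",np.linalg.norm(u-l),"L",L,"yaw",np.arctan2(ax[1],ax[0]))
print("jaw",p+.058*ax,"grip",p+.15*ax)
t=campose("top");print("top: piv",px(t,250+(547-395)/6.5,164+45/6.5,.02),"ends",px(t,250+(533-395)/6.5,164+425/6.5,.02),px(t,250+(657-395)/6.5,164+412/6.5,.02))
print("top nut",px(t,152+266/5,180+161/5,.03),proj(t,p+.058*ax))
```

```text
nut [array([0.48290746, 0.25886439, 0.027     ]), array([0.52113598, 0.25496617, 0.027     ])] 0.038426763663989394 yaw -0.1016202714086396 mid [0.50202172 0.25691528 0.027     ] silh [0.50205347 0.25970638 0.027     ] width 0.035448526296823296
board y-angle [np.float64(1.395), np.float64(1.412), np.float64(-0.171)]
piv [0.62718532 0.04570521 0.02      ] ends [0.44610149 0.05493423 0.02      ] [ 0.45326091 -0.00289964  0.02      ] sep 0.05827532989364722 L 0.17859263223871977 yaw -3.0311289055953337
jaw [0.56953883 0.03931134 0.02      ] grip [0.47809956 0.02916933 0.02      ]
top: piv [0.62849141 0.04287532 0.02      ] ends [0.44488956 0.05227687 0.02      ] [ 0.45015982 -0.00721944  0.02      ]
top nut [0.50117363 0.25619835 0.03      ] [274.79677977 189.52910505]
```

The measurements agree with the given sizes: the nut reads 38.4 mm long and the tool 179–182 mm. I'll pick the walnut and place it.

```bash
cat > place.py <<'E'
from h import *
def rep(t):
    s=readout.get_state();print(t,round(s["time"],2),np.round(s["tcp_pos"],4),"w",round(s["width"],4),"f",round(s["gripper_force"],1) if np.isscalar(s["gripper_force"]) else s["gripper_force"],np.round(s["contact_force"],1));return s
TY=.1115;JAW=np.array([.570,.038]);AX=np.array([np.cos(TY+np.pi),np.sin(TY+np.pi)])
E
python3 - <<'E'
from place import *
q=down(-.10)
ctrl.movep([.502,.257,.10],q); ctrl.movel([.502,.257,.0205],max_speed=.08); rep("down")
ctrl.close_gripper(25); rep("grip")
ctrl.movel([.502,.257,.11]); s=rep("lift")
if .03<s["width"]<.045:
    p=JAW+.004*AX
    ctrl.movep([*p,.10],down(TY)); rep("over")
    ctrl.movel([*p,.0095],max_speed=.06); rep("set")
s=readout.get_state();cv2.imwrite("pics/set.png",cv2.resize(viewer.grab_frame("wrist")[110:410,90:490],None,fx=2,fy=2,interpolation=cv2.INTER_CUBIC))
E
```

```text
down 4.83 [0.5024 0.2571 0.021 ] w 0.0854 f 0.0 [ 0.4  0.1 -0.5]
grip 5.33 [0.5022 0.2571 0.0209] w 0.0369 f 24.9 [-1.1 -0.3  4.7]
lift 6.08 [0.5014 0.2568 0.1092] w 0.0371 f 25.2 [-0.2 -0.3 -0.1]
over 7.0 [0.5656 0.0393 0.0994] w 0.037 f 25.1 [-0.5  0.3 -0.2]
set 8.66 [0.5663 0.0376 0.0099] w 0.0366 f 25.1 [ 0.5  0.  -1.7]
```

View pics/set.png

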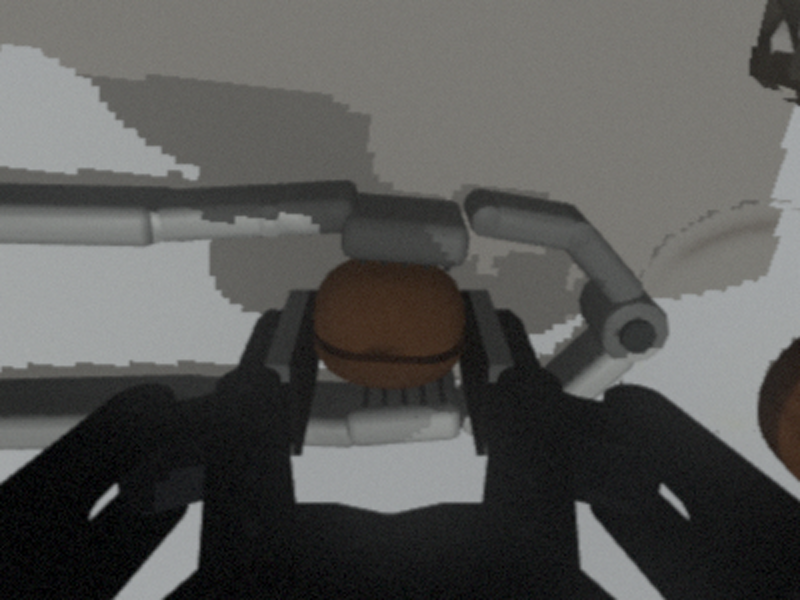

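The walnut is between the jaws and aligned, at (390,325) in the crop against a jaw centre of about (405,320). I'll release it and squeeze the handles.

Run:
```python
from place import *
ctrl.ungrasp(); rep("rel"); ctrl.pause(.3)
p=JAW+.004*AX; ctrl.movel([*p,.11],max_speed=.1); rep("up")
ctrl.pause(.1)
g=JAW+.092*AX
qs=[(abs(j[6]-readout.get_state()["qpos"][6]),y) for y in(TY+np.pi/2,TY-np.pi/2) if (j:=planner.ik([*g,.1],down(y))) is not None]
y=min(qs)[1];print(qs,g)
ctrl.movep([*g,.12],down(y)); s=rep("over handles")
im=viewer.grab_frame("top");c=campose("top")
cv2.imwrite("pics/pre_w.png",viewer.grab_frame("wrist"))
```

```text
rel 9.24 [0.566  0.0375 0.0095] w 0.0854 f 0.0 [-0.2 -0.   0. ]
up 10.7 [0.5656 0.0375 0.1094] w 0.0853 f 0.0 [-0.  -0.   0.3]
[(np.float64(1.2304446054909388), 1.6822963267948965), (np.float64(1.2081942144453768), -1.4592963267948966)] [0.47857129 0.02776324]
over handles 11.93 [0.4789 0.0279 0.1199] w 0.085 f 0.0 [-1.1  0.1 -0.3]
```

View pics/pre_w.png

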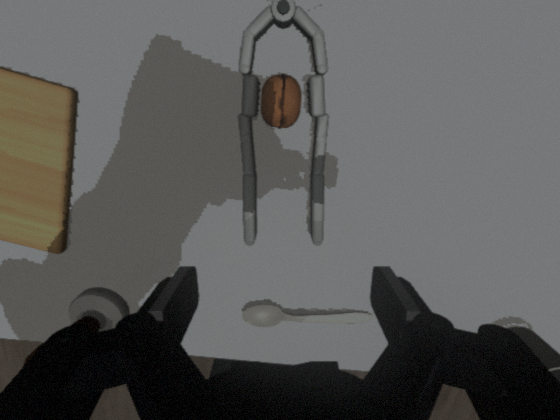

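The view shows the walnut seated between the jaws at (281,101). The tool is symmetric about column 284, with its handle ends at (250,242) and (318,242), so the gripper is centred. I'll squeeze.

Run:
```python
from place import *
s=readout.get_state();c=campose("wrist",s)
print("ends",px(c,250,242,.02),px(c,318,242,.02),"piv",px(c,284,8,.02),"nut",px(c,281,101,.02))
g=JAW+.092*AX
ctrl.movel([*g,.006],max_speed=.08); rep("down")
ctrl.close_gripper(40); s=rep("squeeze"); ctrl.pause(.4); s=rep("hold")
if s["width"]>.034:
    ctrl.close_gripper(55); ctrl.pause(.4); rep("hold2")
```

```text
ends [0.44785222 0.05367853 0.02      ] [ 0.4546112  -0.00551673  0.02      ] piv [0.6269042  0.04406602 0.02      ] nut [0.56632973 0.03945945 0.02      ]
down 13.61 [0.4789 0.0278 0.0064] w 0.0858 f 0.0 [ 0.1 -0.3  0.1]
squeeze 14.21 [0.4794 0.0285 0.0081] w 0.0301 f 37.2 [-4.9  3.6 27.2]
hold 14.61 [0.4794 0.0285 0.0081] w 0.03 f 37.3 [-4.2  2.9 28. ]
```

The width stopped at 30 mm, which is exactly what a nut 25 mm wide would give, so it has cracked. I'll release and look.

Run:
```python
from place import *
import json
g=JAW+.092*AX
ctrl.ungrasp(); ctrl.pause(.3); rep("open")
ctrl.movel([*g,.12],max_speed=.12)
s=readout.get_state();im=viewer.grab_frame("wrist")
json.dump({k:np.array(s[k]).tolist() for k in("eef_rot","tcp_pos")},open("st2.json","w"))
cv2.imwrite("pics/after.png",cv2.resize(im[0:250,184:384],None,fx=2.4,fy=2.4,interpolation=cv2.INTER_CUBIC))
```

```text
open 15.49 [0.4786 0.0277 0.006 ] w 0.0856 f 0.0 [ 1.1  1.  -1.2]
```

View pics/after.png

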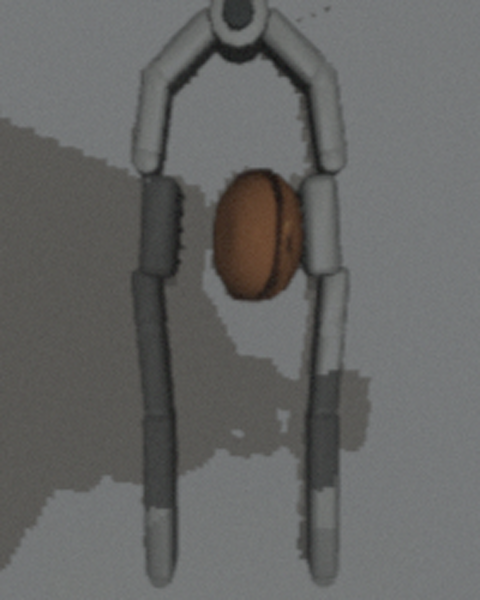

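The nut is cracked and narrower, with its centre at crop pixel (258,234) and its ends at (265,168) and (250,300). The handles have sprung open. I'll pick it up and drop it in the bowl.

Run:
```python
from place import *
import json
c=campose("wrist",json.load(open("st2.json")));f=lambda x,y,z:px(c,184+x/2.4,y/2.4,z)
a,b=f(265,168,.017),f(250,300,.017);d=a-b;yaw=np.arctan2(d[1],d[0]);n=((a+b)/2+f(258,234,.015))[:2]/2
print("nut",a,b,np.linalg.norm(d),yaw,n,"expected",JAW)
t=campose("top");bowl=px(t,389.5,214,.045)[:2];print("bowl",bowl,"rim",px(t,367,214,.045)-px(t,412,214,.045))
assert np.linalg.norm(n-JAW)<.015 and abs(yaw-TY)<.3
q=down(yaw)
ctrl.movep([*n,.11],q); ctrl.movel([*n,.0095],max_speed=.07); rep("down")
ctrl.close_gripper(25); rep("grip"); ctrl.movel([*n,.14],max_speed=.1); s=rep("lift")
if .03<s["width"]<.045:
    ctrl.movep([*bowl,.14],down(yaw)); rep("over"); 
    im=viewer.grab_frame("wrist"); cv2.imwrite("pics/bowl.png",im)
    s2=readout.get_state();K=campose("wrist",s2)
    print("proj bowl rim pts",[proj(K,[bowl[0]+.068*np.cos(w),bowl[1]+.068*np.sin(w),.045]).round() for w in(0,1.57,3.14,4.71)])
```

```text
nut [0.58817705 0.03190926 0.017     ] [0.54863615 0.03196242 0.017     ] 0.03954092945325257 -0.0013445204964873583 [0.56872732 0.03183964] expected [0.57  0.038]
bowl [ 0.48546963 -0.31114333] rim [0.00222961 0.13756883 0.        ]
down 19.28 [0.5691 0.0319 0.0099] w 0.0854 f 0.0 [0.8 0.7 0.1]
grip 19.78 [0.5691 0.0319 0.0098] w 0.0373 f 25.0 [-0.1 -0.3  3.8]
lift 21.24 [0.5683 0.0318 0.1393] w 0.0371 f 25.1 [ 0.4  0.1 -1.3]
over 22.57 [ 0.4865 -0.3093  0.1399] w 0.0368 f 25.1 [ 1.3  0.8 -0.8]
proj bowl rim pts [array([364., 215.]), array([282., 131.]), array([201., 215.]), array([282., 287.])]
```

View pics/bowl.png

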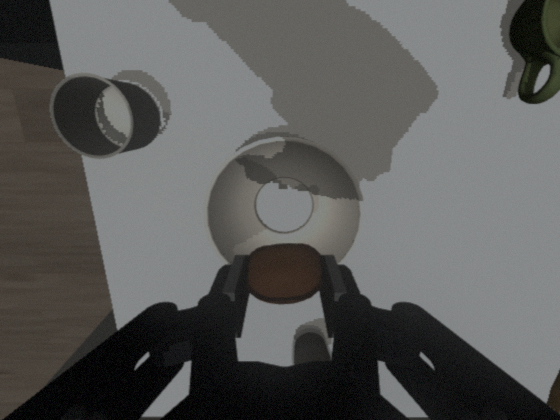

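The nut is held above the bowl, whose rim spans columns 208–360 with its top at row 137, matching the projection to within a few mm. I'll lower and release.

Run:
```python
from place import *
b=[.486,-.313]
ctrl.movel([*b,.03],max_speed=.07); rep("in")
ctrl.ungrasp(); ctrl.pause(.3); rep("rel")
ctrl.movel([*b,.17],max_speed=.12); ctrl.pause(.5); rep("up")
s=readout.get_state();im=viewer.grab_frame("wrist").astype(int);c=campose("wrist",s)
m=((im[...,2]-im[...,0]>25)).astype(np.uint8)
_,_,st,ce=cv2.connectedComponentsWithStats(m)
for k in range(1,len(st)):
    if st[k,4]>150: print(st[k],ce[k],px(c,*ce[k],.022).round(3))
tp=viewer.grab_frame("top");a=cv2.imread("pics/top0.png")
for n,(x0,x1,y0,y1) in dict(board=(155,228,182,246),cr=(260,298,165,235),mill=(266,296,124,156),spoon=(268,318,246,264),mug=(326,362,134,162)).items():
    print(n,(cv2.absdiff(tp,a)[y0:y1,x0:x1].max(2)>60).sum())
```

```text
in 24.34 [ 0.4862 -0.3131  0.0304] w 0.0367 f 25.1 [ 0.2 -0.3 -0.1]
rel 25.18 [ 0.486 -0.313  0.03 ] w 0.0857 f 0.0 [-0.4  0.5 -0.7]
up 26.99 [ 0.486  -0.313   0.1699] w 0.0852 f 0.0 [0.6 0.8 0.4]
[268 198  35  25 716] [285.05865922 210.13687151] [ 0.487 -0.328  0.022]
[538 320  22  44 351] [549.07122507 342.22507123] [ 0.799 -0.492  0.022]
board 101
cr 0
mill 0
spoon 0
mug 0
```

```bash
python3 -c "
from station import ctrl, viewer, planner, readout
print(ctrl.close_job())"
```

```text
the job is handed in; nothing more can be done
None
```

I cracked the walnut in the nutcracker, put it in the white bowl and handed the job in at about 27 s. The final images showed the nut about 15 mm from the bowl's centre and the nutcracker sprung open. Of the other things, I compared the pepper mill, teaspoon and mug with the start pictures and saw no change; no verdict came back.

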